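Clamp a stuck storage tube in a quick-release bench vise

ROBOT

A 6-joint arm with a two-finger parallel gripper is mounted at the origin on a cart in front of the work surface, level with it; the furniture and walls round the work are solid. World frame = base frame: x ahead of the robot, y to its left, z up, the work surface at z = 0. Lengths are in mm, angles in rad, forces in N, time in s.
With the tool pointing down it reaches from about 325 to 750 mm from the base axis. Payload 7.6 kg.
Tool frame: the origin (TCP) lies on the centre line of the jaws, within the pads' length; the fingertips stand 17 mm ahead of it and the grasp point (between the pads) lies 2 mm behind it (env.tips_ahead is the z of the fingertips in the tool frame, in mm); z points along the fingers, x is the direction in which the jaws open and shut, and the axes are right-handed (so a half turn about z gives the same grasp; the last joint's range is limited). The gripper opens to 85 mm and grips with 20 to 120 N. Pads are 22 mm wide; open, the fingers measure 114 mm over their backs; the gripper's body (76 mm by 85 mm) begins 54 mm behind the grasp point. The pads swing forward as they close: fully open they stand 13 mm farther back than shut.
Start: joints at [-1.325, 0.052, 1.401, -0, 1.689, -0.07], TCP at [163.077, -499.049, 248.323] pointing down, gripper open.
Joint ranges: [-2.9, 2.9], [-0.91, 2.17], [0.12, 2.37], [-1.06, 4.2], [0.26, 2.73], [-2.93, 2.93]. Speed limits (rad/s): [2.57, 2.57, 3.01, 3.14, 3.14, 3.14].

INTERFACE

Orientations are given as a rotation vector (axis times angle).
In Python, from workcell import env gives the robot as it stands.
- The arm moves only by the shell command python3 -m handwheel 'ROWS' [OPENING] [FORCE]. ROWS is JSON, a list of rows, each a list of 4 numbers: the shift along the tool's x, y, z in mm, then the turn about the tool's z in rad. A call has 1 to 5 rows; each row is the pose to reach, as a shift and turn from the pose measured when the call began, along the tool's axes at that moment; what a row does not reach only later rows make up. A row lasts 1/8 s, in which the tool goes at most 62.5 mm and 10.7 degrees, less where a joint would pass 70% of its speed; a pose out of reach is approached as far as the arm can. A call with a gripper value outside its range is refused whole. OPENING is the opening, from 0 (shut) to 1 (fully open), set as the call begins (- or left out, the last holds). The fingers move at their own pace and stop on an object; FORCE is the grip in N (left out, the last holds). Time passes only in rows, so rows that repeat a pose let the fingers close. It gives the time, the measured TCP pose, the force and the opening at its end, in the units of the state.
- env.observe(): the state, without advancing time (a new reading comes with each control period).
- env.camera(name): name is "scene" or "top"; returns the picture (420x560x3 uint8, blue, green, red); there is no depth.
- env.camera_model(name): a dict with "fovy" (degrees; the focal length in pixels is half the picture's height over the tangent of half this angle, whatever the lens; pixels are square), "cx", "cy" (the principal point, pixels), "dist" ([k1, k2, p1, p2, k3] as OpenCV has them; the pictures are not rectified), "world_from_camera" (4x4, takes a point from camera to world coordinates). Camera axes: x right, y down, z forward; pixel columns grow to the right and rows downward; lengths in mm; the calibration is good to about 2 mm. A picture is of the moment at which its call begins. camera_model takes no time and is no camera call.
- env.finish_job(): hands the job in, once; it reports no verdict.
The state is a dict: "time": time; "joint_pos": joint angles; "joint_vel": joint speeds; "effort": joint torques, N m; "position": TCP position; "ee_rot": TCP orientation; "ft_force": force on the tool from outside, world axes, zero at the start; "ft_torque": the same for the moment, N m; "opening": opening from 0.0 (shut) to 1.0 (fully open).
Only numpy, scipy, OpenCV 4.12 (cv2) and the standard library are available. Lean on these libraries where they do the work, as an engineer would, in place of code of your own. Each camera call takes 0.05 s, during which the arm holds its last target.

TASK

The cap of the objective storage tube is stuck, so clamp the tube in the little vise it stands in, ready for somebody to unscrew it. Squeeze the release lever against the fixed fin beside it, slide the jaw along until it is just short of the tube (within a centimetre, not touching yet) and let the lever go; then turn the crank clockwise until the tube is held firmly and upright in the V of the fixed jaw, the jaw plate pushed well back on its springs. Let go of everything, and do not disturb the eyepiece and tweezers beside the vise.

Things in the scene. Friction and masses are not known exactly. Their poses are not given: they have to be found in the camera images.
- vise: grey bench vise, fixed. Bed 70 (x) by 252 mm (y), 10 mm thick; origin on the bench, bed spans y -130 to +122 mm. y is the sliding direction, from the crank end (-y, robot's right) to the fixed jaw; z up. Rods along y at x +-26 mm, tops at z 22 mm. The carriage (74 by 40 mm) slides on them with fin, lever, screw, jaw plate and crank
- v_home (a point): where the tube's centre comes to lie when pressed home: vise x 0, y +60, z 61 mm. The fixed jaw's upright V (120 degrees, opening to vise -y) lies beyond; jaw 70 mm wide, 74 mm high, y +72 to +120 mm. The tube stands on a pedestal 30 mm high
- squeeze_point (a point): midway between fixed steel fin (vise -x side) and dark release lever (+x side), two tabs standing side by side on the carriage; axes as the vise, z 110 mm. Tabs are 22 mm wide along y, free from z 88 to 120 mm (top). Each has a ridge outside at z 110; 42 mm across the ridges along x, about 30 mm when squeezed. Moves along vise y with the carriage
- release_lever (a joint): rad: 0 let go (pawl in the rack, carriage locked with 1 or 2 mm of play), 0.24 fully squeezed towards the fin (pawl out, the carriage slides with about 2 N). Springs back; takes 4 to 6 N at the ridge. The rack's teeth have a pitch of 6 mm: let go on a tooth's tip, the lever stays at about 0.1 until the carriage shifts up to 3 mm and the pawl drops in
- carriage (a joint): carriage along the vise's y, m: 0 at the crank end, grows towards the fixed jaw, to 0.10
- jaw_plate: moving steel jaw plate 50 mm wide (x), 38 mm high, z 34 to 72 mm; origin at the centre of its flat working face, which looks to vise +y, towards the tube; axes as the vise. Stands on springs 10 mm in front of a dark backing plate that the screw pushes out of the carriage: it yields from 10 N, and comes to its stop at 30 N after 8 mm
- crank (a joint): clamping screw's crank, rad: 0 = handle at the top; grows clockwise as seen from the crank end looking along vise +y (from the top the handle goes to vise +x). A turn pushes the jaw 8 mm towards the fixed jaw; range -0.2 to 22. Stiff (about 4 N at the handle), stays where left. With the tube home, 5 to 8 mm more makes it tight (plate pushed well back on its springs); much more makes the pawl skip
- crank_handle (a point): middle of the black round crank handle, a freely spinning sleeve 12 mm in diameter, 48 mm long, parallel to vise y, overhanging the crank arm towards -y. Circles at radius 26 mm about the screw axis (vise x 0, z 72 mm); its middle is 69 mm to -y of the squeeze point. The point spins with the sleeve: use its position only
- tube_centre (a point): middle of the upright black storage tube with a grey screw cap, 62 mm high; 35 mm in diameter up to 45 mm from its foot, the cap above that 37 mm. Stands loose on the vise's pedestal between the jaws, 3 to 8 mm short of the V
- eyepiece_centre (a point): middle of a black spare eyepiece, 38 mm in diameter, 52 mm high, standing beyond the fixed jaw; leave alone
- tweezers_centre (a point): middle of steel tweezers 120 mm long, 8 mm high, lying beside the vise on its far side; leave alone
Things that resemble listed ones, but are neither listed nor needed, are in the scene too. Leave any blue look-alike of the part that bears tube_centre alone.

How it is judged (in metres and radians):
On the way, in this order (a step that is already met when the one before it is completed fails the run):
1. the release lever is squeezed while the jaw is still well away from the tube (value of joint release_lever above 0.15 rad and y of tube_centre in the frame of jaw_plate above 0.034 m), for 0.1 s.
2. the lever is let go with the jaw within 12 mm of the tube and not pressing on it (contact force between the fingers and release_lever below 0.1 N and value of joint release_lever below 0.14 rad and y of tube_centre in the frame of jaw_plate below 0.0295 m and contact force between jaw_plate and tube below 1 N), for 0.2 s.
At the end, for the whole second after the job is handed in: the jaw plate presses the tube into the V with more than 15 N, the tube stands upright (within 3 degrees) on its pedestal and home in the V (axis within 2.5 mm), the release lever is let go, and everything is at rest (contact force between jaw_plate and tube above 15 N and value of joint release_lever below 0.03 rad and y of tube_centre in the frame of vise above 0.0575 m and z of tube_centre in the frame of vise below 0.067 m and angle between tube_centre's own z axis and vertical below 0.06 rad and linear speed of tube below 0.01 m/s and velocity of joint crank between -0.1 and 0.1 rad/s); the robot touches nothing.
It fails at once if the jaw is shoved against the tube (over 6 N) with the lever squeezed (value of joint release_lever above 0.14 rad and contact force between the fingers and release_lever above 1 N and contact force between jaw_plate and tube above 6 N).
It fails at once if the eyepiece or the tweezers are disturbed (moved over 20 mm) (distance of any of eyepiece_centre, tweezers_centre from where it was at the start of the episode above 0.02 m).
It also fails if it takes over 54 s, if anything falls off the work surface, if the arm or the gripper's body presses on something with over 40 N, if the wrist force passes 120 N, or if a joint passes its speed limit or range.

## Working session

There is one attempt and no reset: what is moved stays moved. The work goes in short steps, Python scripts to look and compute and a shell command to move; the robot and the scene stay as the last step left them, time stands still between calls to the robot, and variables do not carry over. Pictures are saved under pics/ and viewed, and the job is handed in when it is done.

```bash
ls; mkdir -p pics
cat > h.py <<'E'
import numpy as np, cv2, json
from workcell import env
def K(n):
    m=env.camera_model(n); f=210/np.tan(np.radians(m["fovy"])/2)
    return np.array([[f,0,m["cx"]],[0,f,m["cy"]],[0,0,1]]),np.array(m["dist"],float),np.array(m["world_from_camera"])
def ray(n,uv):
    k,d,T=K(n); p=cv2.undistortPoints(np.array([[uv]],float),k,d)[0,0]
    return T[:3,3],T[:3,:3]@np.array([p[0],p[1],1.])
def onz(n,uv,z):
    o,r=ray(n,uv); return o+r*(z-o[2])/r[2]
def proj(n,P):
    k,d,T=K(n); R=T[:3,:3].T; 
    return cv2.projectPoints(np.array(P,float).reshape(-1,1,3),cv2.Rodrigues(R)[0],-R@T[:3,3],k,d)[0][:,0]
E
python3 - <<'E'
from h import *
for n in ("scene","top"):
    im=env.camera(n); cv2.imwrite(f"pics/{n}0.png",im); k,d,T=K(n); print(n,k[0,0],d,T.round(3).tolist())
s=env.observe(); print({a:np.round(b,3).tolist() for a,b in s.items()})
E
```

```text
pics
scene 448.2348888614972 [0.01976414 0.         0.         0.         0.        ] [[-0.845, -0.257, 0.469, 109.032], [-0.535, 0.379, -0.755, 472.796], [0.016, -0.889, -0.458, 489.677], [0.0, 0.0, 0.0, 1.0]]
top 535.21691427392 [-0.03793647  0.          0.          0.          0.        ] [[0.019, -0.997, 0.08, 450.149], [-1.0, -0.018, 0.009, -169.542], [-0.008, -0.08, -0.997, 1019.566], [0.0, 0.0, 0.0, 1.0]]
{'time': 0.1, 'joint_pos': [-1.325, 0.053, 1.402, -0.0, 1.689, -0.07], 'joint_vel': [-0.0, -0.001, -0.005, -0.001, -0.001, 0.001], 'effort': [0.001, -38.258, -36.099, -0.0, 0.005, -0.0], 'position': [163.001, -498.797, 247.545], 'ee_rot': [-2.542, 1.844, 0.002], 'ft_force': [-0.75, 0.29, -0.413], 'ft_torque': [0.004, 0.056, -0.042], 'opening': 1.003}
```

View pics/scene0.png

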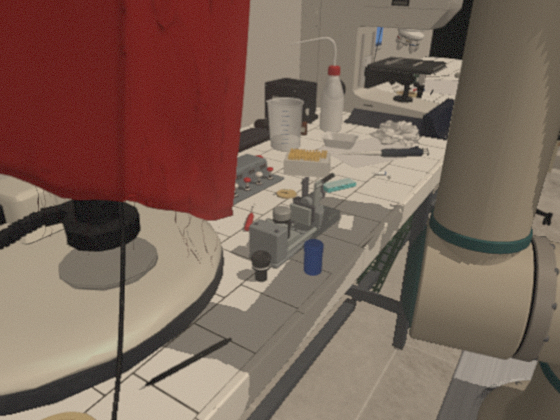

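View pics/top0.png

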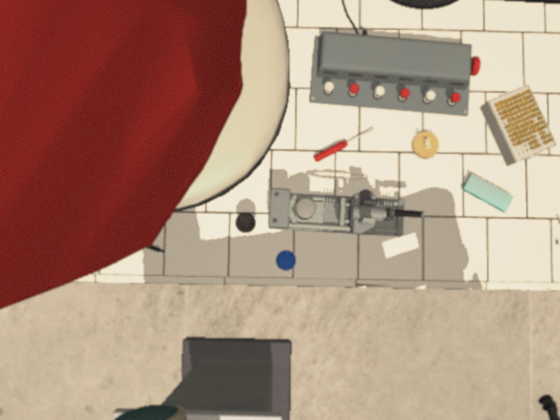

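Run:
```python
from h import *
a=cv2.imread("pics/top0.png")[120:290,220:450]; cv2.imwrite("pics/topc.png",cv2.resize(a,None,fx=3.4,fy=3.4,interpolation=cv2.INTER_CUBIC))
a=cv2.imread("pics/scene0.png")[160:290,225:365]; cv2.imwrite("pics/scenec.png",cv2.resize(a,None,fx=4.5,fy=4.5,interpolation=cv2.INTER_CUBIC))
```

```text
(no output)
```

View pics/topc.png

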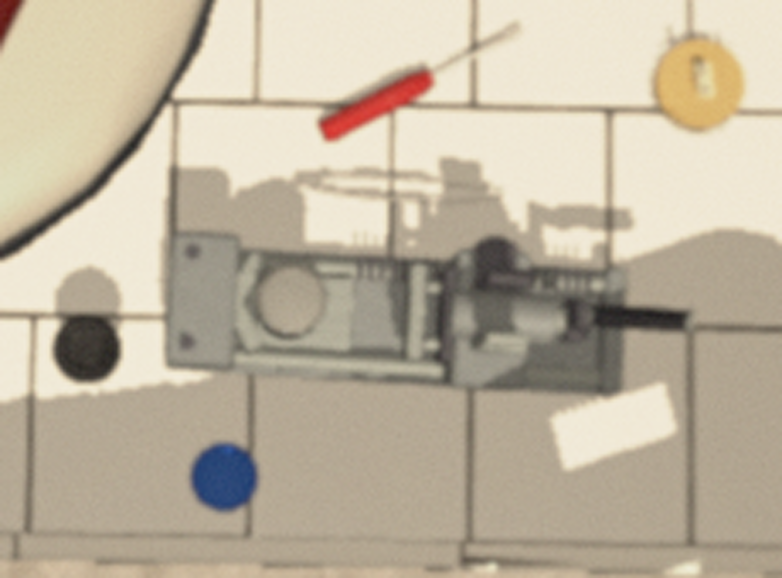

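View pics/scenec.png

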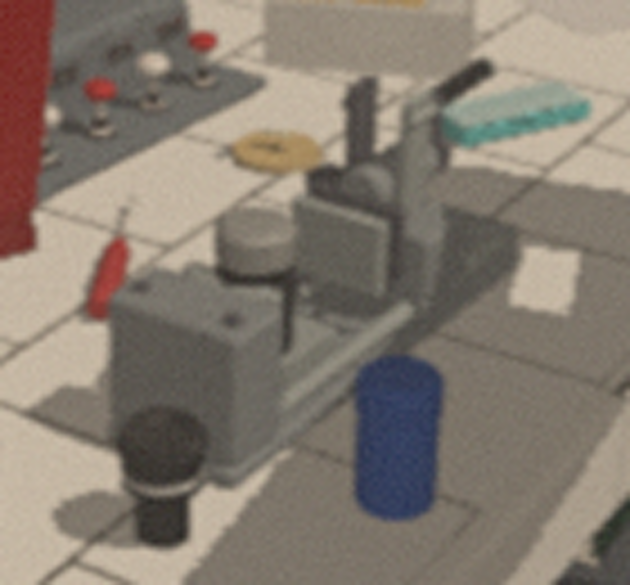

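Run:
```python
from h import *
t=lambda u,v:(220+u/3.4,120+v/3.4); s=lambda u,v:(225+u/4.5,160+v/4.5)
# order: (+x,+y),(-x,+y),(-x,-y),(+x,-y) jaw top z=74
T=np.array([onz("top",t(*p),74) for p in [(173,232),(166,362),(233,371),(241,240)]])
S=np.array([onz("scene",s(*p),74) for p in [(112,300),(236,347),(283,318),(165,262)]])
for X in (T,S):
    print(X.round(1).tolist(), X.mean(0).round(1),[np.linalg.norm(X[i]-X[(i+1)%4]).round(1) for i in range(4)])
    for a,b in((1,0),(2,3)): d=X[a]-X[b]; print("yaw -x dir",np.degrees(np.arctan2(-d[1],-d[0]))) 
print("bed end z10",[onz("top",t(*p),10).round(1) for p in [(625,265),(619,391)]])
print("tube cap z92",onz("top",t(291,302),92), onz("scene",s(257,220),92))
print("handle tip/base z98",[onz("top",t(*p),98).round(1) for p in [(690,320),(596,315)]])
print("handle scene",[onz("scene",s(*p),98).round(1) for p in [(487,68),(440,100)]])
print("lever top z120",onz("top",t(495,250),120),onz("scene",s(362,82),120),"fin",onz("top",t(500,340),120),onz("scene",s(425,95),120))
```

```text
[[566.7, -134.0, 74.0], [498.5, -131.8, 74.0], [494.5, -166.7, 74.0], [563.1, -169.6, 74.0]] [ 530.7 -150.5   74. ] [np.float64(68.2), np.float64(35.2), np.float64(68.7), np.float64(35.8)]
yaw -x dir -1.8417826084709532
yaw -x dir -2.423065872018994
[[563.0, -127.5, 74.0], [497.6, -123.8, 74.0], [494.4, -154.9, 74.0], [564.2, -168.4, 74.0]] [ 529.8 -143.7   74. ] [np.float64(65.5), np.float64(31.2), np.float64(71.1), np.float64(40.8)]
yaw -x dir -3.223017639732235
yaw -x dir -10.88861925981516
bed end z10 [array([ 560.7, -384.1,   10. ]), array([ 490.3, -380.8,   10. ])]
tube cap z92 [ 529.50467615 -195.78759028   92.        ] [ 533.77079345 -195.48623787   92.        ]
handle tip/base z98 [array([ 523.6, -398.5,   98. ]), array([ 525.2, -350.6,   98. ])]
handle scene [array([ 523.7, -396.8,   98. ]), array([ 524. , -346.6,   98. ])]
lever top z120 [ 554.92570646 -295.97583688  120.        ] [ 541.49886975 -298.66173289  120.        ] fin [ 510.14247569 -298.77046802  120.        ] [ 509.31871286 -301.79296844  120.        ]
```

Run:
```python
from h import *
a=cv2.imread("pics/top0.png")[180:245,325:430]; cv2.imwrite("pics/topd.png",cv2.resize(a,None,fx=7.5,fy=7.5,interpolation=cv2.INTER_CUBIC))
a=cv2.imread("pics/scene0.png")[165:245,280:350]; cv2.imwrite("pics/scened.png",cv2.resize(a,None,fx=7.5,fy=7.5,interpolation=cv2.INTER_CUBIC))
```

```text
(no output)
```

View pics/topd.png

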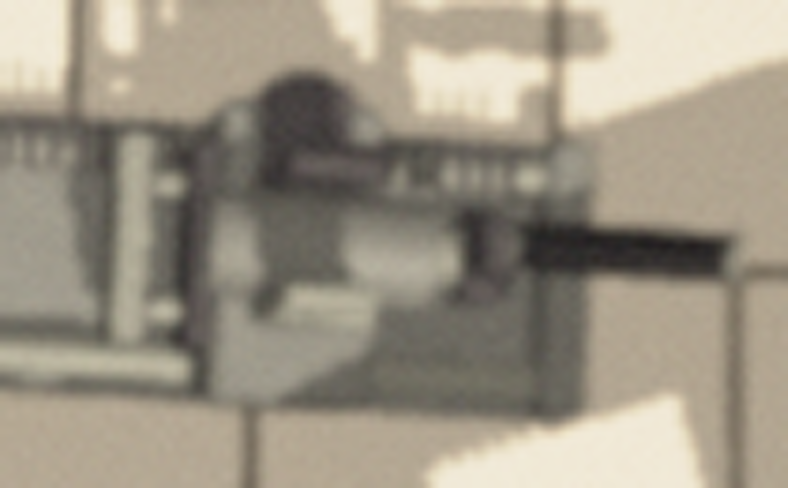

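View pics/scened.png

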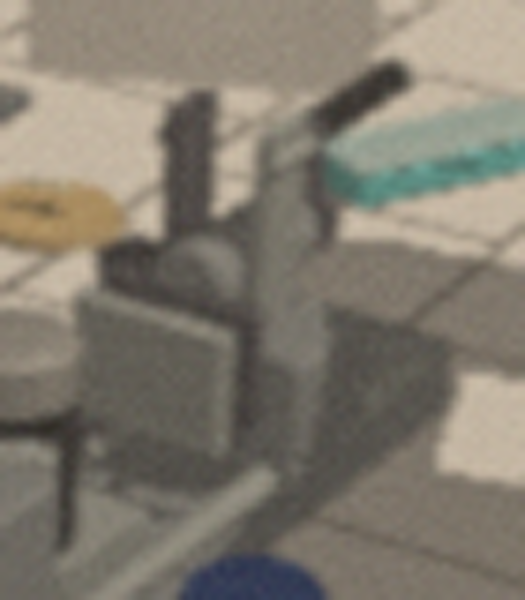

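Run:
```python
from h import *
t=lambda u,v:(325+(u+.5)/7.5-.5,180+(v+.5)/7.5-.5); s=lambda u,v:(280+(u+.5)/7.5-.5,165+(v+.5)/7.5-.5)
for nm,p,z in [("lever L",(290,166),120),("lever R",(382,172),120),("lever c",(335,169),120),("fin L",(283,302),120),("fin R",(376,308),120),("fin c",(329,304),120),("plate +x",(135,135),72),("plate -x",(132,340),72),("plate face",(113,240),72),("cap",(0,0),92),("h base",(525,246),98),("h end",(738,252),98)]:
    print(nm,onz("top",t(*p),z).round(1))
for nm,p,z in [("lever",(193,98),120),("lever inner top corner",(215,95),120),("fin",(290,140),120),("fin innertop",(262,138),120),("plate+x",(82,295),72),("plate -x",(236,338),72)]:
    print(nm,onz("scene",s(*p),z).round(1))
# triangulate lever/fin top y
```

```text
lever L [ 541.  -292.1  120. ]
lever R [ 540.  -312.8  120. ]
lever c [ 540.5 -302.2  120. ]
fin L [ 510.3 -290.8  120. ]
fin R [ 509.3 -311.6  120. ]
fin c [ 510.  -301.1  120. ]
plate +x [ 552.5 -261.8   72. ]
plate -x [ 503.8 -261.6   72. ]
plate face [ 527.4 -256.9   72. ]
cap [ 581.4 -228.1   92. ]
h base [ 525.7 -349.4   98. ]
h end [ 525.2 -398.5   98. ]
lever [ 543.4 -301.3  120. ]
lever inner top corner [ 539.3 -306.8  120. ]
fin [ 506.  -290.5  120. ]
fin innertop [ 513.1 -287.3  120. ]
plate+x [ 553.2 -259.    72. ]
plate -x [ 503.6 -259.9   72. ]
```

Run:
```python
from h import *
def tri(a,b):
    o1,d1=ray("top",a);o2,d2=ray("scene",b)
    A=np.c_[d1,-d2]; x=np.linalg.lstsq(A,o2-o1,rcond=None)[0]
    p,q=o1+x[0]*d1,o2+x[1]*d2; return ((p+q)/2).round(0),np.linalg.norm(p-q).round(1)
for a in [(245,20),(242,85),(215,150),(175,215),(100,260)]:
  for b in [(232,217),(250,0),(120,205)]:
    print(a,b,*tri(a,b))
print(onz("scene",(222,270),0),onz("scene",(200,330),0),onz("top",(285,100),0),onz("top",(200,205),0))
from scipy.spatial.transform import Rotation as Ro
s=env.observe(); R=Ro.from_rotvec(s["ee_rot"]).as_matrix(); print(R.round(3))
g=np.array([525.5,-303,160]); print("delta tool",R.T@(g-s["position"]))
want=np.array([np.cos(-.031),np.sin(-.031),0]); 
for sg in(1,-1):
    w=R.T@(want*sg); print("turn",np.arctan2(w[1],w[0]))
```

```text
(245, 20) (232, 217) [ 748. -134.   94.] 237.9
(245, 20) (250, 0) [ 637. -152.  485.] 116.8
(245, 20) (120, 205) [884. -80.  52.] 6.8
(242, 85) (232, 217) [ 683. -115.   90.] 143.2
(242, 85) (250, 0) [ 597. -136.  473.] 65.6
(242, 85) (120, 205) [779. -52.  85.] 74.5
(215, 150) (232, 217) [593. -59. 124.] 70.5
(215, 150) (250, 0) [546. -98. 468.] 26.5
(215, 150) (120, 205) [663.   4. 139.] 119.9
(175, 215) (232, 217) [502.   9. 174.] 15.4
(175, 215) (250, 0) [491. -48. 467.] 5.2
(175, 215) (120, 205) [555.  66. 195.] 144.7
(100, 260) (232, 217) [428. 103. 236.] 19.9
(100, 260) (250, 0) [440.  25. 471.] 0.8
(100, 260) (120, 205) [472. 148. 250.] 109.0
[ 5.86324836e+02 -6.72504247e+01  5.68434189e-14] [ 5.08859051e+02  8.02878359e+01 -5.68434189e-14] [ 749.23496865 -154.96088744    0.        ] [541.0004794    4.04151216   0.        ]
[[ 0.311 -0.951 -0.   ]
 [-0.951 -0.311  0.001]
 [-0.001 -0.    -1.   ]]
delta tool [ -73.41210009 -405.37412446   87.68374195]
turn -1.224013259636206
turn 1.917579393953587
```

```bash
python3 -m handwheel '[[-11,-60,8,-0.18],[-22,-120,16,-0.36],[-33,-180,24,-0.54],[-44,-240,32,-0.72],[-55,-300,40,-0.9]]' 1
cat > rel.py <<'E'
# usage: rel.py x y z  -> tool-frame delta and turn to vise yaw
import sys
from h import *
from scipy.spatial.transform import Rotation as Ro
s=env.observe(); R=Ro.from_rotvec(s["ee_rot"]).as_matrix()
print("t",round(float(s["time"]),2),"pos",np.round(s["position"],1),"F",np.round(s["ft_force"],1),"open",round(float(s["opening"]),3))
if len(sys.argv)>3:
    g=np.array([float(a) for a in sys.argv[1:4]]); print("delta tool",(R.T@(g-s["position"])).round(1))
w=R.T@np.array([np.cos(-.031),np.sin(-.031),0]); print("turn",round(float(np.arctan2(w[1],w[0])),3), "tilt",R[:,2].round(3))
E
python3 rel.py 525.5 -303 175
```

```text
time: 0.72
position: [432.5, -352.0, 207.1]
ee_rot: [-3.092, 0.545, 0.002]
ft_force: [-0.7, -0.7, 0.2]
opening: 1.001
t 0.72 pos [ 432.5 -352.   207.1] F [-0.7 -0.7  0.2] open 1.001
delta tool [ 70.6 -77.8  32.1]
turn -0.318 tilt [-0.001  0.002 -1.   ]
```

```bash
python3 -m handwheel '[[20,-20,8,-0.1],[45,-45,16,-0.2],[65,-70,24,-0.3],[71,-78,32,-0.32],[71,-78,32,-0.32]]' 0.75
python3 rel.py 525.5 -303 140
python3 - <<'E'
from h import *
print(env.tips_ahead)
for n in ("scene","top"):
    im=env.camera(n); cv2.imwrite(f"pics/{n}1.png",im)
a=cv2.imread("pics/top1.png")[120:290,220:450]
b=cv2.imread("pics/scene1.png")[130:250,225:385]
cv2.imwrite("pics/c1.png",np.vstack([cv2.resize(a,(540,400),interpolation=3)[:, :],np.zeros((1,540,3),np.uint8)]))
cv2.imwrite("pics/d1.png",cv2.resize(b,None,fx=5,fy=5,interpolation=3))
E
```

```text
time: 1.35
position: [525.5, -302.6, 173.8]
ee_rot: [-3.139, 0.047, 0.005]
ft_force: [0.5, -0.1, 0.1]
opening: 0.752
t 1.35 pos [ 525.5 -302.6  173.8] F [ 0.5 -0.1  0.1] open 0.752
delta tool [ 0.1  0.5 33.8]
turn 0.001 tilt [-0.003  0.003 -1.   ]
17.0
```

View pics/d1.png

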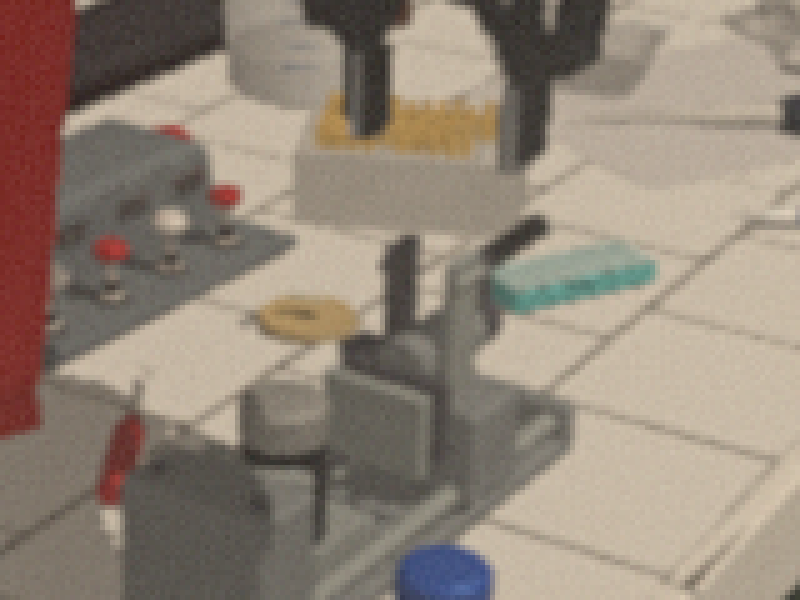

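View pics/c1.png

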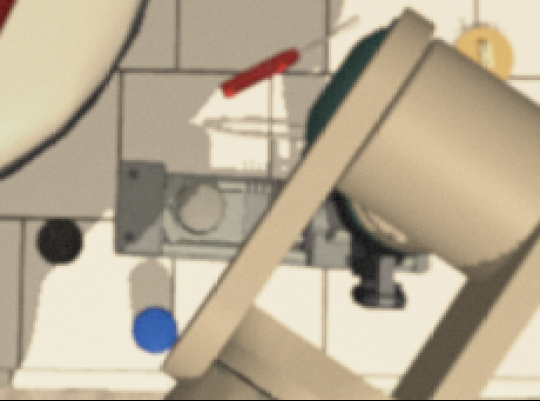

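```bash
python3 -m handwheel '[[0,0,25,0],[0,0,45,0],[0,0,62,0],[0,0,64,0],[0,0,64,0]]' 0.75
python3 rel.py 525.5 -303 109
python3 - <<'E'
from h import *
im=env.camera("scene"); cv2.imwrite("pics/d2.png",cv2.resize(im[130:250,225:385],None,fx=5,fy=5,interpolation=3))
E
```

```text
time: 2.08
position: [525.3, -303.7, 111.7]
ee_rot: [-3.14, 0.049, 0.001]
ft_force: [0.8, 0.7, 0.5]
opening: 0.747
t 2.08 pos [ 525.3 -303.7  111.7] F [0.8 0.7 0.5] open 0.747
delta tool [ 0.2 -0.7  2.7]
turn -0.0 tilt [-0.     0.001 -1.   ]
```

View pics/d2.png

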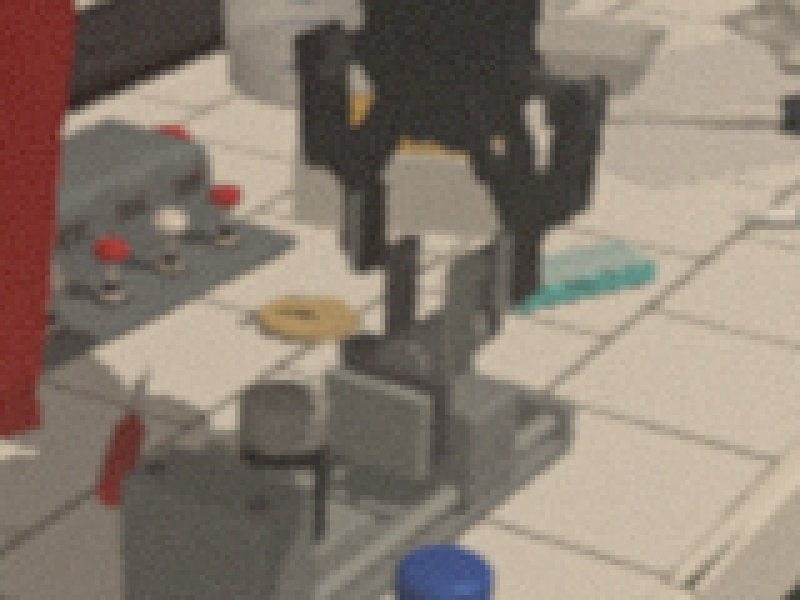

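```bash
python3 -m handwheel '[[0,0,1,0],[0,0,1,0],[0,0,1,0],[0,0,1,0],[0,0,1,0]]' 0.3 20
python3 rel.py
```

```text
time: 2.75
position: [522.2, -304.7, 112.9]
ee_rot: [-3.141, 0.052, 0.013]
ft_force: [-22.2, 3.5, 16.3]
opening: 0.358
t 2.75 pos [ 522.2 -304.7  112.9] F [-22.2   3.5  16.3] open 0.358
turn -0.002 tilt [-0.008  0.    -1.   ]
```

```bash
python3 -m handwheel '[[-0.5,0,0,0],[-0.5,0,0,0]]' 0.3 20
python3 rel.py
python3 - <<'E'
from h import *
im=env.camera("scene"); cv2.imwrite("pics/d3.png",cv2.resize(im[130:250,225:385],None,fx=5,fy=5,interpolation=3))
E
```

```text
time: 3.0
position: [521.3, -304.7, 113.1]
ee_rot: [3.141, -0.052, -0.014]
ft_force: [-4.6, 0.7, 0.9]
opening: 0.341
t 3.0 pos [ 521.3 -304.7  113.1] F [-4.6  0.7  0.9] open 0.341
turn -0.002 tilt [-0.009  0.    -1.   ]
```

View pics/d3.png

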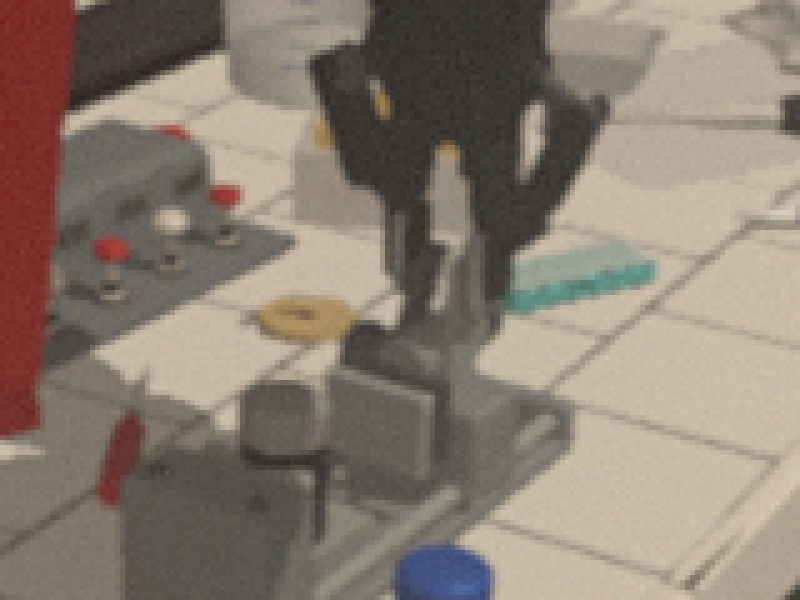

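```bash
python3 -m handwheel '[[0,-7,0,0],[0,-15,0,0],[0,-22,0,0],[0,-28,0,0],[0,-30,0,0]]' 0.3 20
python3 rel.py
python3 - <<'E'
from h import *
for n in ("scene","top"):
    im=env.camera(n); cv2.imwrite(f"pics/{n}4.png",im)
a=cv2.imread("pics/scene4.png")[175:245,265:365]; cv2.imwrite("pics/d4.png",cv2.resize(a,None,fx=8,fy=8,interpolation=3))
a=cv2.imread("pics/top4.png")[170:250,280:380]; cv2.imwrite("pics/c4.png",cv2.resize(a,None,fx=7.5,fy=7.5,interpolation=3))
E
```

```text
time: 3.68
position: [522.5, -274.1, 113.2]
ee_rot: [3.141, -0.051, -0.014]
ft_force: [0.1, -1.2, -0.9]
opening: 0.339
t 3.67 pos [ 522.5 -274.1  113.2] F [ 0.1 -1.2 -0.9] open 0.339
turn -0.001 tilt [-0.009  0.    -1.   ]
```

View pics/d4.png

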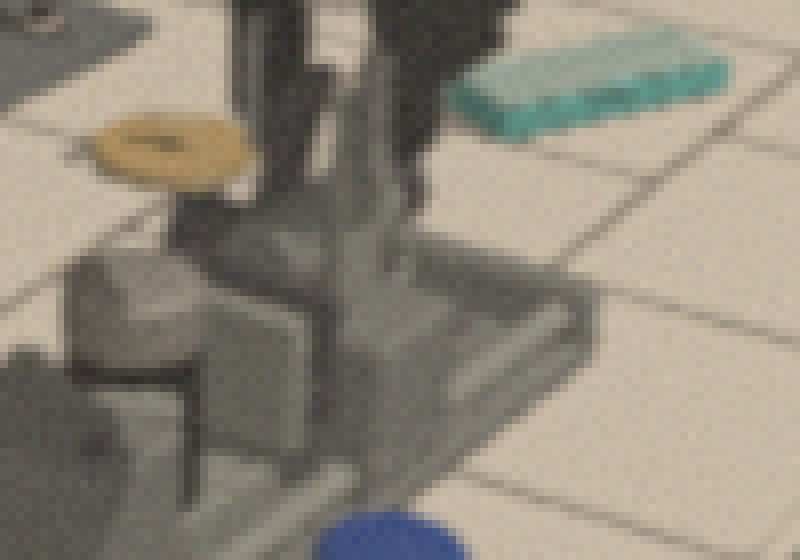

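View pics/c4.png

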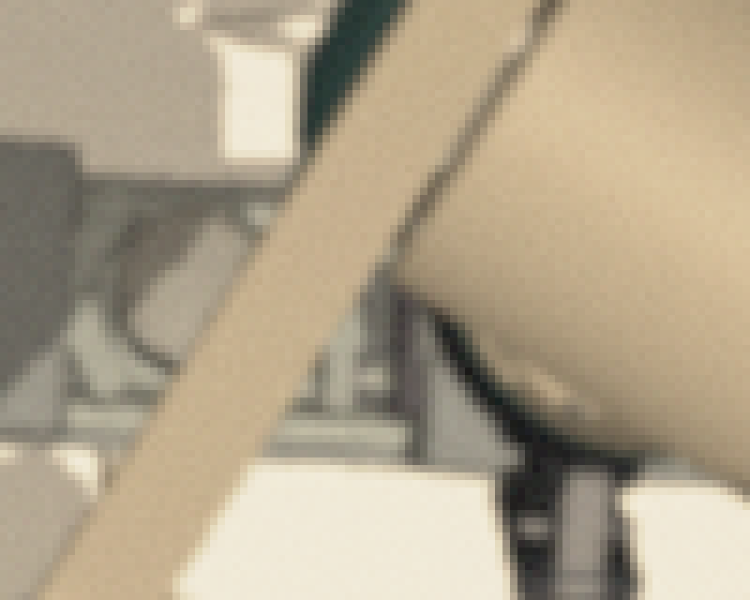

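Run:
```python
from h import *
t=lambda u,v:(280+(u+.5)/7.5-.5,170+(v+.5)/7.5-.5); s=lambda u,v:(265+(u+.5)/8-.5,175+(v+.5)/8-.5)
print(onz("top",t(322,390),72),onz("top",t(338,395),72),onz("scene",s(309,322),72))
print("cap",onz("scene",s(138,275),92))
# cap left/right edges top view
a=cv2.imread("pics/top0.png")[170:250,280:380]
cv2.imwrite("pics/c0.png",cv2.resize(a,None,fx=7.5,fy=7.5,interpolation=3))
```

```text
[ 509.09973644 -226.69332251   72.        ] [ 507.98615667 -230.49008039   72.        ] [ 505.29503486 -230.5892018    72.        ]
cap [ 534.14347276 -194.97498965   92.        ]
```

View pics/c0.png

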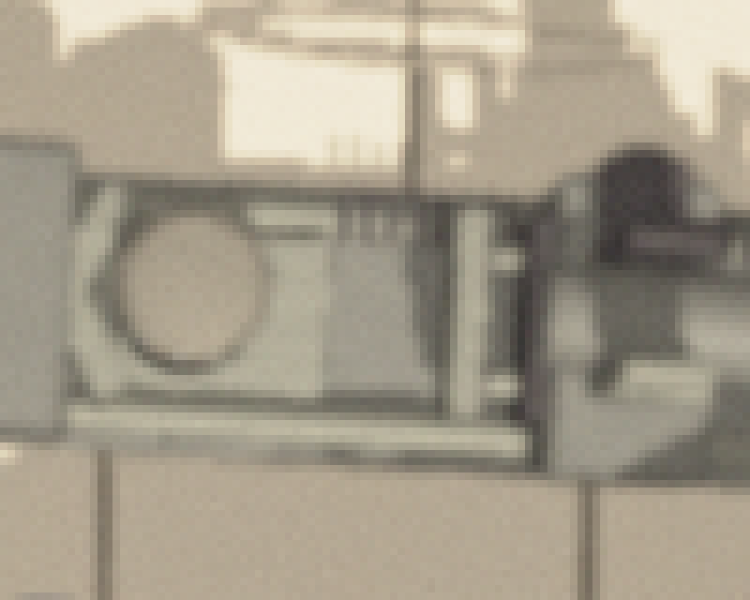

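Run:
```python
from h import *
t=lambda u,v:(280+(u+.5)/7.5-.5,170+(v+.5)/7.5-.5)
print("cap",onz("top",t(193,293),92),"edges",onz("top",t(118,293),92)[1],onz("top",t(268,293),92)[1],"plate",onz("top",t(453,300),72))
```

```text
cap [ 529.82731269 -195.28116888   92.        ] edges -177.89556569525877 -212.66442325899447 plate [ 531.02008353 -257.41446142   72.        ]
```

```bash
python3 -m handwheel '[[0,-3,0,0],[0,-6,0,0],[0,-9,0,0],[0,-9,0,0]]' 0.3 20
python3 rel.py
python3 - <<'E'
from h import *
for n in ("scene","top"):
    im=env.camera(n); cv2.imwrite(f"pics/{n}5.png",im)
a=cv2.imread("pics/scene5.png")[175:245,265:365]; cv2.imwrite("pics/d5.png",cv2.resize(a,None,fx=8,fy=8,interpolation=3))
a=cv2.imread("pics/top5.png")[170:250,280:380]; cv2.imwrite("pics/c5.png",cv2.resize(a,None,fx=7.5,fy=7.5,interpolation=3))
E
```

```text
time: 4.28
position: [522.8, -264.6, 113.1]
ee_rot: [-3.14, 0.05, 0.014]
ft_force: [0.6, 0.7, 0.1]
opening: 0.335
t 4.28 pos [ 522.8 -264.6  113.1] F [0.6 0.7 0.1] open 0.335
turn -0.001 tilt [-0.009  0.002 -1.   ]
```

View pics/d5.png

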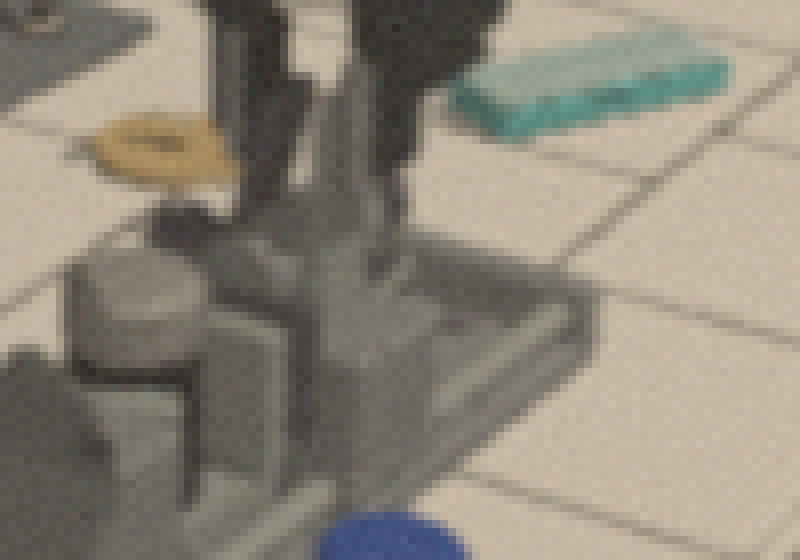

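View pics/c5.png

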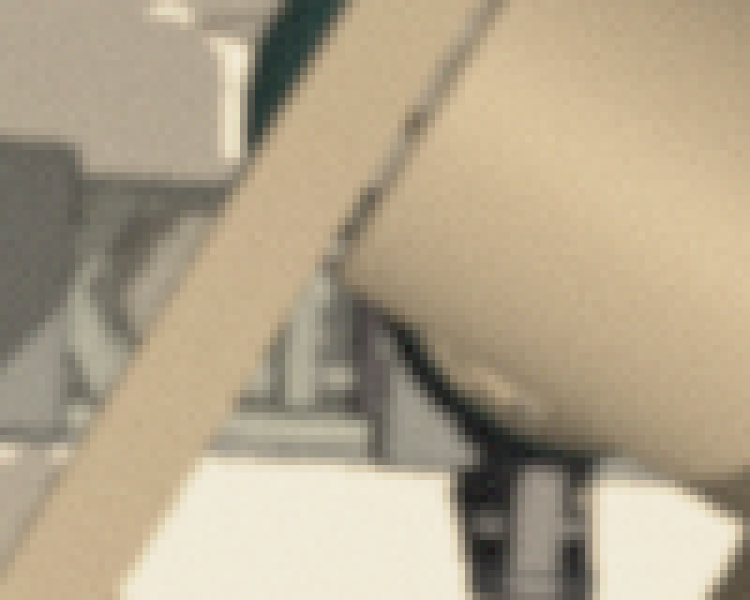

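```bash
python3 -m handwheel '[[0,0,0,0],[0,0,0,0],[0,0,0,0],[0,0,0,0],[0,0,0,0]]' 0.75 20
python3 rel.py
python3 - <<'E'
from h import *
im=env.camera("scene");  cv2.imwrite("pics/d6.png",cv2.resize(im[140:240,250:370],None,fx=6,fy=6,interpolation=3))
E
```

```text
time: 5.0
position: [522.8, -264.7, 113.1]
ee_rot: [-3.139, 0.05, 0.014]
ft_force: [-0.7, -0.3, -1.1]
opening: 0.748
t 5.0 pos [ 522.8 -264.7  113.1] F [-0.7 -0.3 -1.1] open 0.748
turn -0.001 tilt [-0.009  0.002 -1.   ]
```

View pics/d6.png

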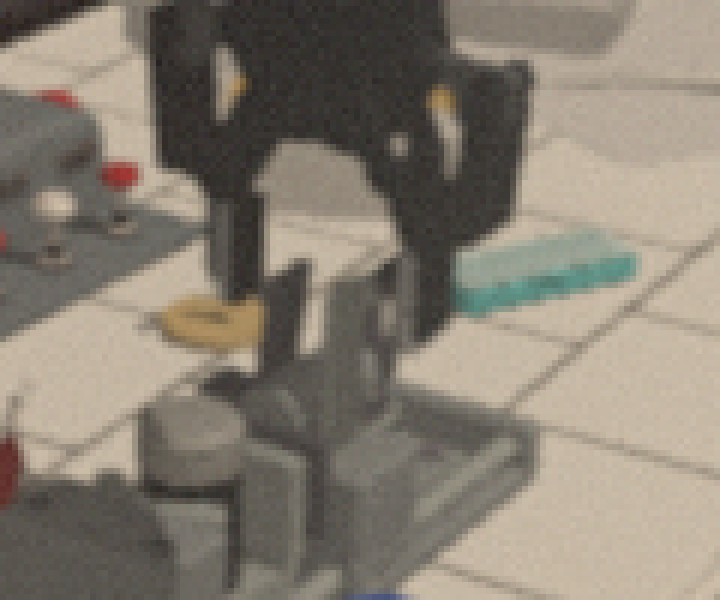

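```bash
python3 -m handwheel '[[0,0,-30,0],[0,0,-62,0],[0,40,-65,0],[0,80,-65,0],[0,82,-65,0]]' 0.5 20
python3 rel.py
python3 - <<'E'
from h import *
for n in ("scene","top"):
    im=env.camera(n); cv2.imwrite(f"pics/{n}7.png",im)
a=cv2.imread("pics/scene7.png")[160:240,260:365]; cv2.imwrite("pics/d7.png",cv2.resize(a,None,fx=7.5,fy=7.5,interpolation=3))
a=cv2.imread("pics/top7.png")[170:250,280:380]; cv2.imwrite("pics/c7.png",cv2.resize(a,None,fx=7.5,fy=7.5,interpolation=3))
E
```

```text
time: 5.68
position: [520.1, -349.0, 177.6]
ee_rot: [-3.14, 0.055, 0.014]
ft_force: [-0.2, -0.0, 1.3]
opening: 0.496
t 5.67 pos [ 520.1 -349.   177.6] F [-0.2 -0.   1.3] open 0.496
turn -0.004 tilt [-0.009  0.002 -1.   ]
```

View pics/d7.png

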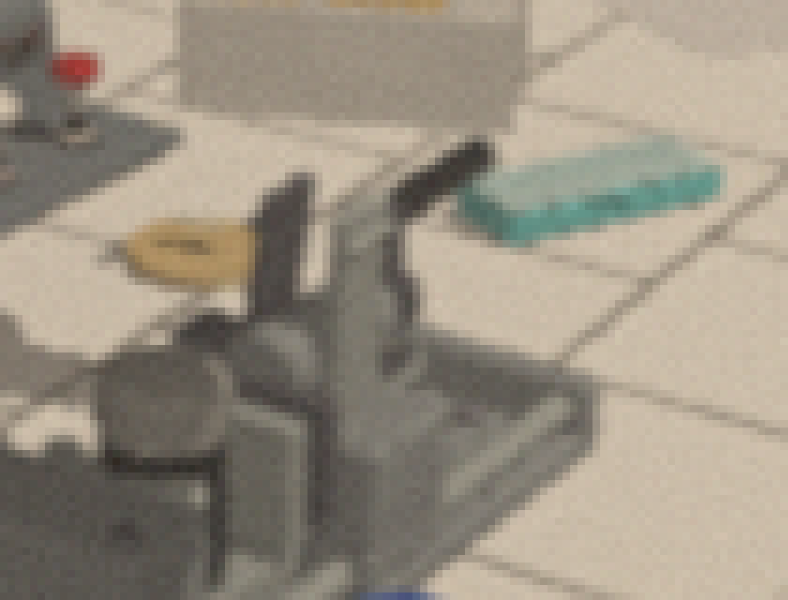

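View pics/c7.png

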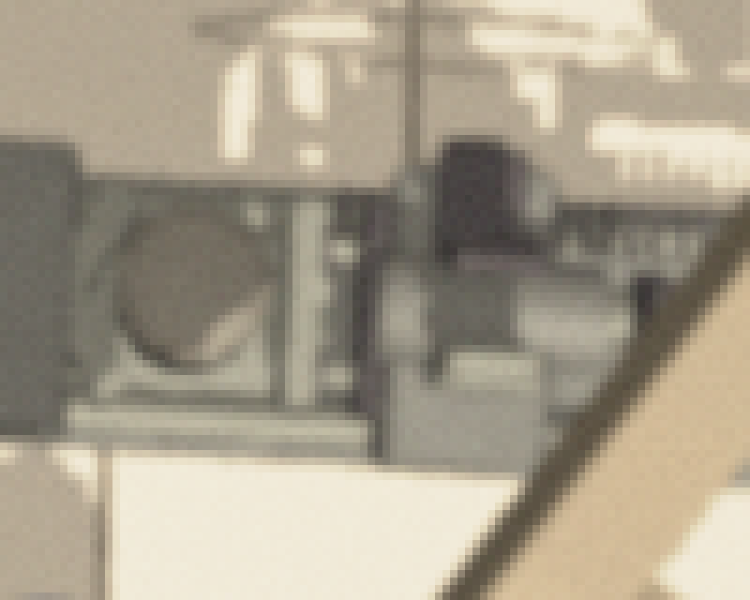

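```bash
python3 rel.py 526 -337 97
python3 - <<'E'
from h import *
t=lambda u,v:(280+(u+.5)/7.5-.5,170+(v+.5)/7.5-.5);s=lambda u,v:(260+(u+.5)/7.5-.5,160+(v+.5)/7.5-.5)
print("plate",onz("top",t(288,300),72),"cap",onz("top",t(193,290),92))
print("handle",onz("scene",s(485,155),98),onz("scene",s(397,200),98))
E
```

```text
t 5.78 pos [ 520.6 -346.9  177.7] F [ 0.   0.8 -0.6] open 0.503
delta tool [ 5.8 -9.9 80.6]
turn -0.002 tilt [-0.009  0.002 -1.   ]
plate [ 530.2975243  -218.35321317   72.        ] cap [ 530.52538216 -195.26989059   92.        ]
handle [ 526.66711399 -358.36854074   98.        ] [ 532.06225537 -314.44285087   98.        ]
```

```bash
python3 -m handwheel '[[6,-10,20,0],[6,-10,45,0],[6,-10,70,0],[6,-10,81,0],[6,-10,81,0]]' 0.5 20
python3 rel.py 526 -337 97
python3 - <<'E'
from h import *
im=env.camera("scene");  cv2.imwrite("pics/d8.png",cv2.resize(im[140:240,250:370],None,fx=6,fy=6,interpolation=3))
E
```

```text
time: 6.4
position: [526.1, -335.7, 95.4]
ee_rot: [-3.138, 0.05, 0.017]
ft_force: [-0.3, -0.1, 0.6]
opening: 0.499
t 6.4 pos [ 526.1 -335.7   95.4] F [-0.3 -0.1  0.6] open 0.499
delta tool [-0.1  1.3 -1.6]
turn -0.001 tilt [-0.011  0.004 -1.   ]
```

View pics/d8.png

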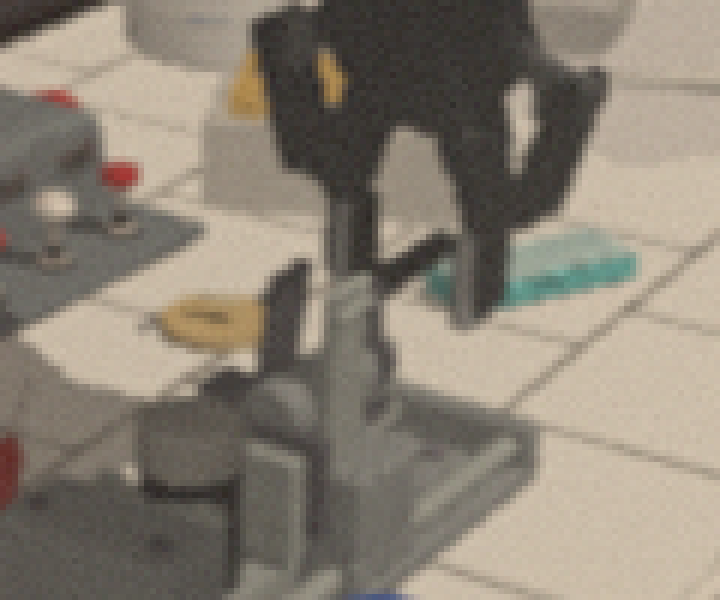

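Handle is between the fingers. Close on it.

```bash
python3 -m handwheel '[[0,0,0,0],[0,0,0,0],[0,0,0,0],[0,0,0,0],[0,0,0,0]]' 0.08 25
python3 rel.py
```

```text
time: 7.08
position: [526.9, -336.6, 97.8]
ee_rot: [-3.14, 0.051, 0.012]
ft_force: [-0.3, 0.3, 5.6]
opening: 0.123
t 7.08 pos [ 526.9 -336.6   97.8] F [-0.3  0.3  5.6] open 0.123
turn -0.001 tilt [-0.008  0.002 -1.   ]
```

```bash
python3 -m handwheel '[[0,-1,0,0],[0,-2,0,0],[0,-2.5,0,0],[0,-2.5,0,0]]' 0.08 25
python3 rel.py
python3 - <<'E'
from h import *
im=env.camera("scene");  cv2.imwrite("pics/d9.png",cv2.resize(im[140:240,250:370],None,fx=6,fy=6,interpolation=3))
E
```

```text
time: 7.58
position: [527.0, -333.8, 97.8]
ee_rot: [-3.139, 0.05, 0.012]
ft_force: [-0.9, 0.8, 3.2]
opening: 0.126
t 7.58 pos [ 527.  -333.8   97.8] F [-0.9  0.8  3.2] open 0.126
turn -0.001 tilt [-0.008  0.002 -1.   ]
```

View pics/d9.png

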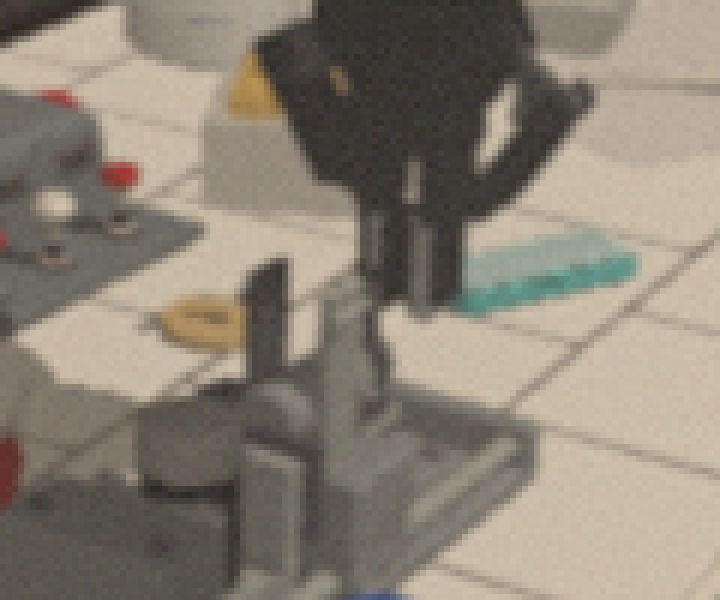

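```bash
python3 -m handwheel '[[13,0,3.5,0],[22.5,0,13,0],[26,0,26,0],[26,0,26,0]]' 0.08 25
python3 rel.py;  python3 - <<'E'
from h import *
im=env.camera("scene");  cv2.imwrite("pics/d10.png",cv2.resize(im[140:240,250:370],None,fx=6,fy=6,interpolation=3))
E
```

```text
time: 8.12
position: [551.9, -334.4, 68.6]
ee_rot: [-3.138, 0.05, 0.018]
ft_force: [-1.8, -2.6, -4.0]
opening: 0.126
t 8.12 pos [ 551.9 -334.4   68.6] F [-1.8 -2.6 -4. ] open 0.126
turn -0.001 tilt [-0.011  0.003 -1.   ]
```

View pics/d10.png

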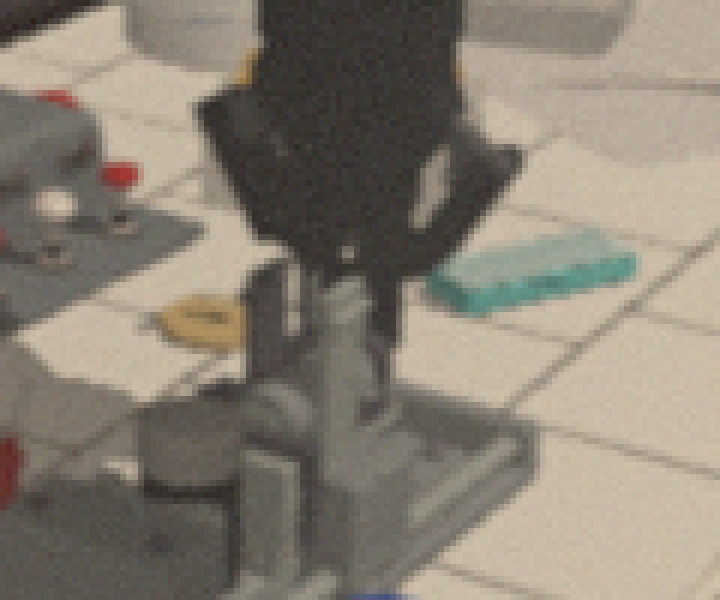

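```bash
cat > cr.py <<'E'
import sys
from h import *
from scipy.spatial.transform import Rotation as Ro
s=env.observe(); p=s["position"]; R=Ro.from_rotvec(s["ee_rot"]).as_matrix()
cx,cz=float(sys.argv[1]),float(sys.argv[2]); y0=float(sys.argv[3]); st=float(sys.argv[4])
dx,dz=p[0]-cx,p[2]-cz; th=np.arctan2(dx,dz)
print("t",round(float(s["time"]),2),"pos",np.round(p,1),"theta",round(np.degrees(th)%360,1),"r",round(np.hypot(dx,dz),1),"F",np.round(s["ft_force"],1),"open",round(float(s["opening"]),3))
for i in range(1,6):
    a=th+np.radians(st)*i; g=np.array([cx+26*np.sin(a),y0,cz+26*np.cos(a)]); print((R.T@(g-p)).round(1).tolist())
E
python3 cr.py 526.7 71.8 -334 30
```

```text
t 8.18 pos [ 552.  -334.4   69.2] theta 95.9 r 25.4 F [-2.3 -2.  -3.3] open 0.124
[-4.1, -0.2, 12.7]
[-14.5, 0.1, 21.3]
[-27.7, 0.6, 23.5]
[-40.4, 1.0, 18.9]
[-48.9, 1.2, 8.5]
```

```bash
python3 -m handwheel '[[-4,0,12.7,0],[-14.5,0,21,0],[-28,0,23.5,0],[-40.5,0,19,0],[-49,0,8.5,0]]' 0.08 25
python3 cr.py 526.7 71.8 -334 30
```

```text
time: 8.8
position: [502.3, -332.5, 60.9]
ee_rot: [-3.137, 0.051, 0.017]
ft_force: [6.6, -0.4, -1.6]
opening: 0.123
t 8.8 pos [ 502.3 -332.5   60.9] theta 245.8 r 26.7 F [ 6.6 -0.4 -1.6] open 0.123
[-1.6, 1.5, -13.6]
[3.1, 1.3, -26.2]
[13.4, 1.0, -34.8]
[26.7, 0.5, -37.1]
[39.3, 0.1, -32.4]
```

```bash
python3 -m handwheel '[[-1.6,1,-13.6,0],[3,1,-26,0],[13.5,1,-35,0],[27,0.5,-37,0],[39,0,-32.5,0]]' 0.08 25
python3 cr.py 526.7 71.8 -334 30;python3 - <<'E'
from h import *
im=env.camera("scene");  cv2.imwrite("pics/d11.png",cv2.resize(im[140:240,250:370],None,fx=6,fy=6,interpolation=3))
E
```

```text
time: 9.43
position: [541.3, -334.4, 93.6]
ee_rot: [-3.138, 0.051, 0.021]
ft_force: [-8.2, -3.8, -4.9]
opening: 0.128
t 9.43 pos [ 541.3 -334.4   93.6] theta 33.9 r 26.2 F [-8.2 -3.8 -4.9] open 0.128
[8.8, -0.7, 10.2]
[11.6, -0.8, 23.4]
[7.4, -0.6, 36.2]
[-2.6, -0.2, 45.2]
[-15.8, 0.2, 47.9]
```

View pics/d11.png

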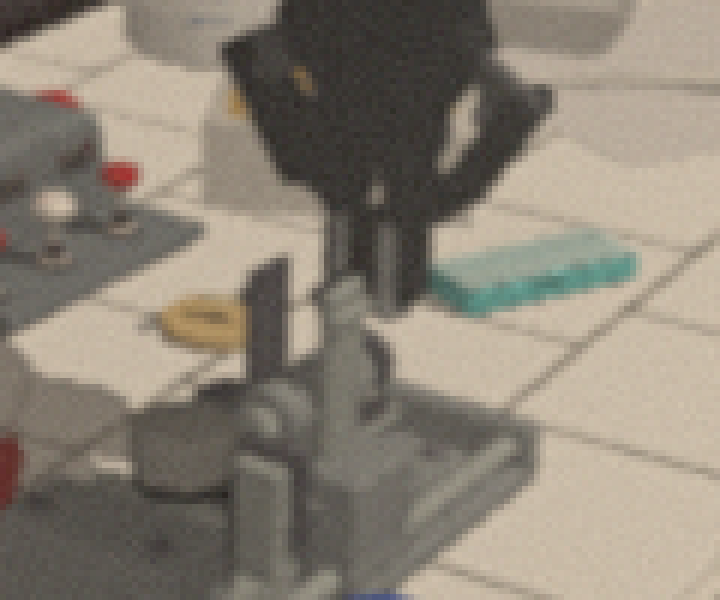

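```bash
python3 -m handwheel '[[9,-0.5,10,0],[11.6,-0.5,23.4,0],[7.5,-0.5,36,0],[-2.6,0,45,0],[-16,0,48,0]]' 0.08 25
python3 cr.py 526.7 71.8 -334 30;python3 - <<'E'
from h import *
im=env.camera("scene");  cv2.imwrite("pics/d12.png",cv2.resize(im[140:240,250:370],None,fx=6,fy=6,interpolation=3))
E
```

```text
time: 10.1
position: [526.9, -334.3, 45.8]
ee_rot: [-3.14, 0.05, 0.014]
ft_force: [4.1, 0.5, 3.7]
opening: 0.124
t 10.1 pos [ 526.9 -334.3   45.8] theta 179.6 r 26.0 F [4.1 0.5 3.7] open 0.124
[-13.1, 0.1, -3.2]
[-22.7, 0.4, -12.6]
[-26.4, 0.5, -25.5]
[-23.1, 0.4, -38.6]
[-13.8, 0.1, -48.3]
```

View pics/d12.png

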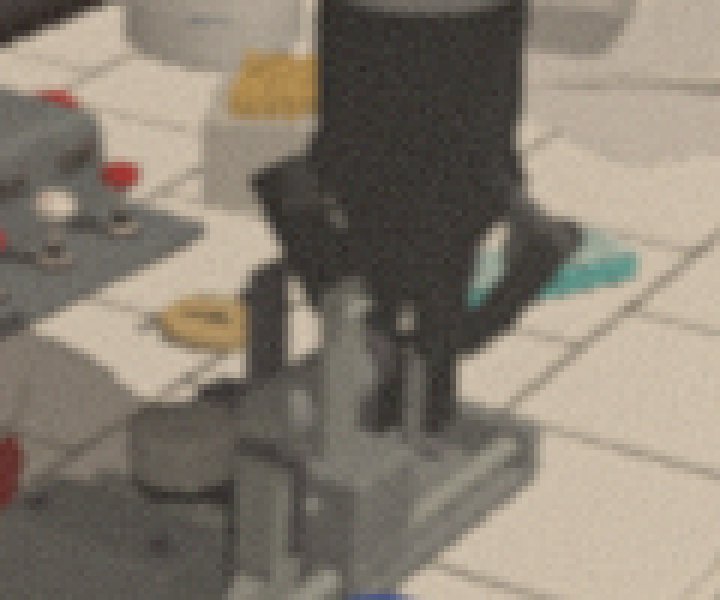

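Run:
```python
from h import *
im=env.camera("top");  cv2.imwrite("pics/c12.png",cv2.resize(im[170:250,280:380],None,fx=7.5,fy=7.5,interpolation=3))
```

```text
(no output)
```

View pics/c12.png

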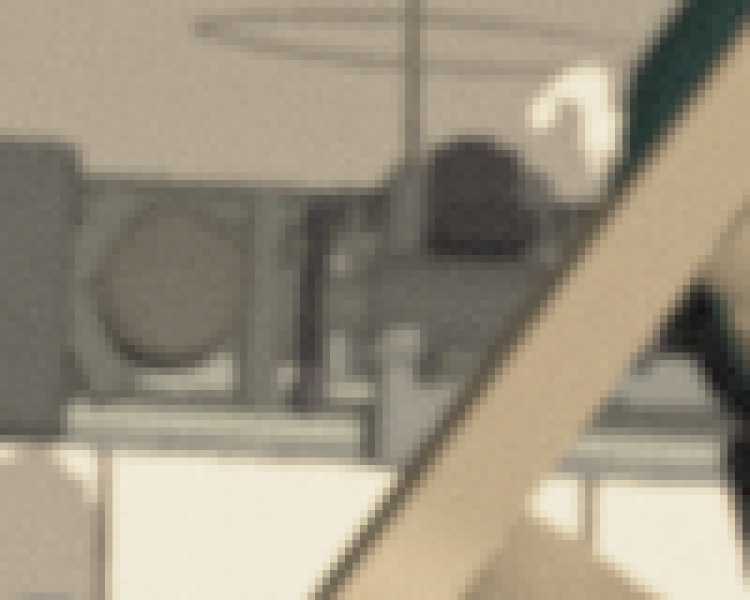

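```bash
python3 -m handwheel '[[-13,0,-3.2,0],[-22.7,0.3,-12.6,0],[-26.4,0.3,-25.5,0],[-23,0.3,-38.6,0],[-14,0,-48.3,0]]' 0.08 25
python3 cr.py 526.7 71.8 -334 30;python3 - <<'E'
from h import *
im=env.camera("top");  cv2.imwrite("pics/c13.png",cv2.resize(im[170:250,280:380],None,fx=7.5,fy=7.5,interpolation=3))
im=env.camera("scene");  cv2.imwrite("pics/d13.png",cv2.resize(im[140:240,250:370],None,fx=6,fy=6,interpolation=3))
E
```

```text
time: 10.82
position: [512.1, -333.7, 94.7]
ee_rot: [-3.139, 0.052, 0.021]
ft_force: [4.3, -1.3, -17.4]
opening: 0.128
t 10.82 pos [ 512.1 -333.7   94.7] theta 327.5 r 27.2 F [  4.3  -1.3 -17.4] open 0.128
[13.4, -0.2, -3.2]
[26.6, -0.6, -0.5]
[36.7, -0.9, 8.5]
[40.9, -1.0, 21.3]
[38.1, -0.9, 34.4]
```

View pics/c13.png

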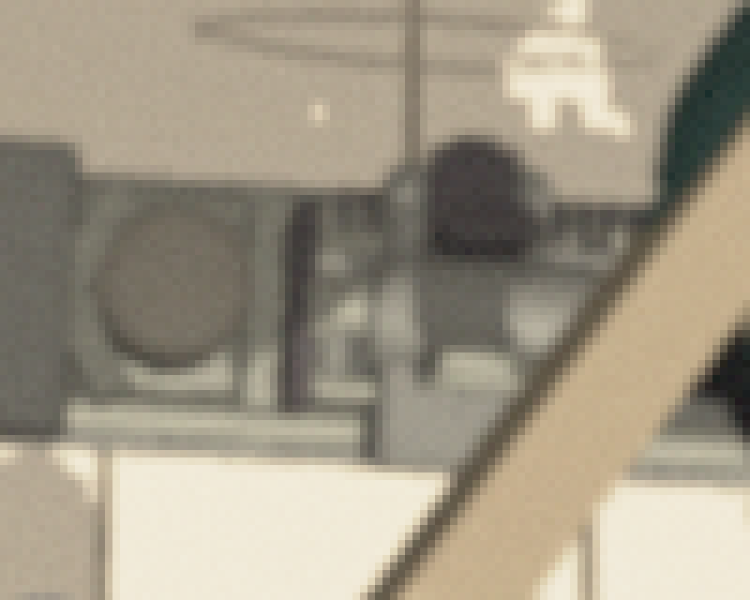

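View pics/d13.png

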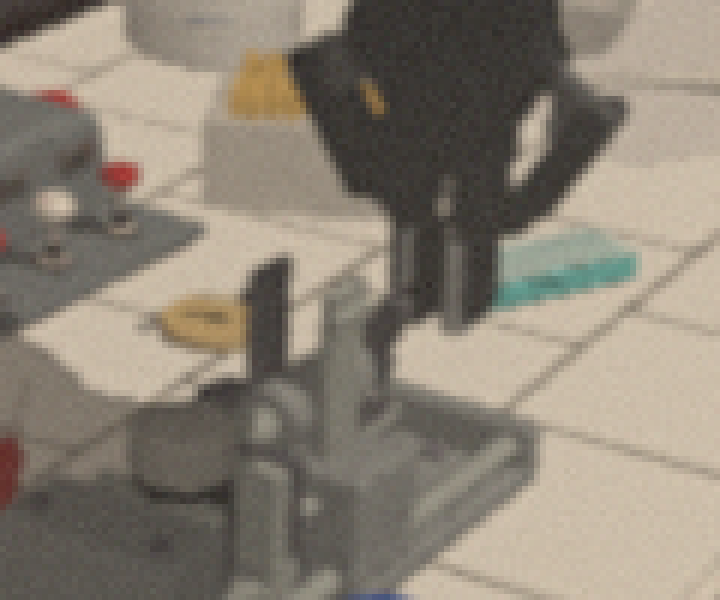

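```bash
python3 -m handwheel '[[0,0,0,0],[0,0,0,0]]' 0.08 25; python3 -m handwheel '[[0,0,0,0],[0,0,0,0],[0,0,0,0]]' 0.5 25; python3 -m handwheel '[[0,0,-30,0],[0,0,-60,0],[0,40,-90,0],[0,90,-110,0],[0,120,-110,0]]' 0.5 25
python3 - <<'E'
from h import *
for n in ("scene","top"):
    im=env.camera(n); cv2.imwrite(f"pics/{n}14.png",im)
a=cv2.imread("pics/scene14.png")[160:240,260:365]; cv2.imwrite("pics/d14.png",cv2.resize(a,None,fx=7.5,fy=7.5,interpolation=3))
a=cv2.imread("pics/top14.png")[170:250,280:380]; cv2.imwrite("pics/c14.png",cv2.resize(a,None,fx=7.5,fy=7.5,interpolation=3))
E
```

```text
time: 11.18
position: [513.3, -334.0, 95.1]
ee_rot: [-3.14, 0.051, 0.017]
ft_force: [3.3, 0.7, -4.7]
opening: 0.126
time: 11.55
position: [513.3, -334.2, 95.7]
ee_rot: [-3.141, 0.051, 0.017]
ft_force: [0.4, -0.4, 0.7]
opening: 0.501
time: 12.18
position: [510.5, -456.8, 208.6]
ee_rot: [3.138, -0.053, -0.012]
ft_force: [-0.2, -0.5, -0.2]
opening: 0.502
```

View pics/d14.png

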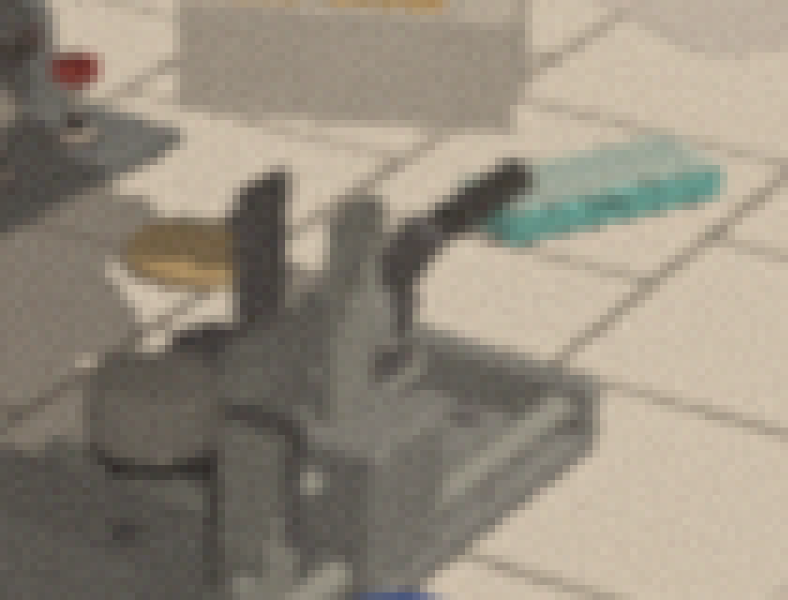

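View pics/c14.png

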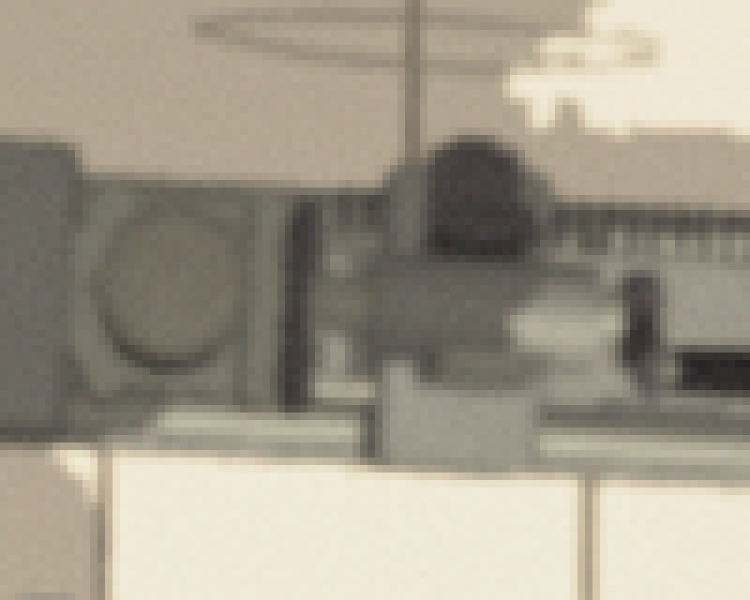

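Run:
```python
from h import *
k=[("top0",(310,)),]
# project expected lever outer/inner & fin tops for initial & final
a=cv2.imread("pics/top0.png"); b=cv2.imread("pics/top14.png"); c=cv2.imread("pics/top7.png")
for im,u0,u1 in ((a,364,376),(c,340,351),(b,338,350)):
    p=im[200:228,u0:u1].mean(1); print([tuple(int(x) for x in r) for r in p])
def sc(f,r): return cv2.resize(cv2.imread(f)[r[0]:r[0]+50,r[1]:r[1]+50],(400,400),interpolation=3)
cv2.imwrite("pics/cmp.png",np.hstack([cv2.convertScaleAbs(sc("pics/scene0.png",(170,285)),alpha=1.5),cv2.convertScaleAbs(sc("pics/scene14.png",(178,280)),alpha=1.8)]))
def st(f,r): return cv2.resize(cv2.imread(f)[r[0]:r[0]+40,r[1]:r[1]+40],(400,400),interpolation=3)
cv2.imwrite("pics/cmpt.png",np.hstack([cv2.convertScaleAbs(st("pics/top0.png",(195,352)),alpha=1.5),cv2.convertScaleAbs(st("pics/top14.png",(195,325)),alpha=2.5)]))
```

```text
[(71, 74, 79), (82, 86, 93), (87, 90, 97), (79, 82, 88), (70, 73, 78), (71, 76, 79), (75, 81, 85), (84, 92, 96), (93, 101, 105), (99, 109, 112), (103, 113, 117), (108, 119, 123), (112, 123, 127), (115, 127, 131), (118, 129, 133), (115, 128, 131), (110, 122, 125), (114, 127, 131), (132, 149, 153), (148, 168, 173), (151, 171, 176), (142, 161, 165), (140, 158, 163), (134, 150, 154), (131, 145, 149), (132, 145, 149), (130, 143, 147), (124, 137, 141)]
[(68, 70, 75), (64, 66, 70), (62, 63, 69), (69, 71, 77), (85, 89, 95), (92, 95, 103), (88, 94, 99), (90, 99, 102), (94, 103, 106), (98, 108, 111), (100, 110, 114), (104, 114, 116), (105, 114, 118), (104, 114, 118), (100, 110, 115), (96, 107, 110), (109, 121, 125), (137, 156, 160), (155, 176, 181), (153, 174, 179), (147, 167, 172), (142, 161, 165), (134, 150, 155), (135, 149, 154), (139, 153, 158), (139, 153, 158), (139, 153, 158), (139, 153, 158)]
[(59, 61, 66), (55, 57, 60), (49, 51, 54), (50, 53, 55), (62, 66, 69), (75, 82, 85), (83, 91, 94), (86, 95, 97), (88, 97, 100), (90, 98, 101), (94, 103, 105), (96, 106, 109), (101, 111, 114), (101, 111, 114), (97, 107, 110), (93, 102, 105), (93, 104, 107), (96, 108, 111), (97, 109, 112), (94, 107, 109), (96, 108, 110), (103, 115, 118), (123, 135, 140), (135, 148, 153), (138, 152, 157), (138, 152, 157), (138, 152, 157), (138, 152, 157)]
```

View pics/cmp.png

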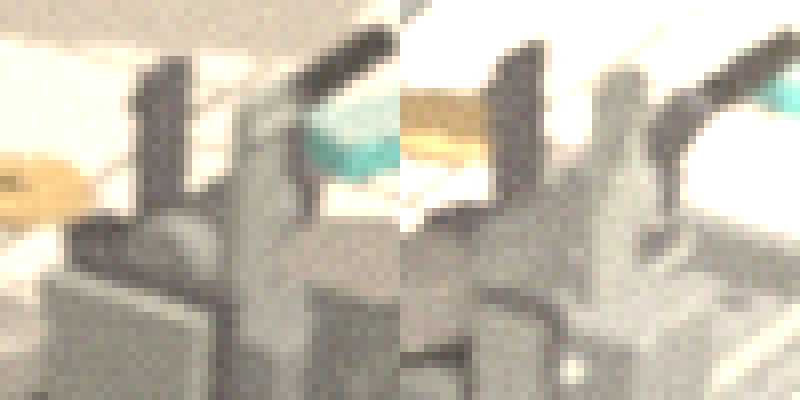

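View pics/cmpt.png

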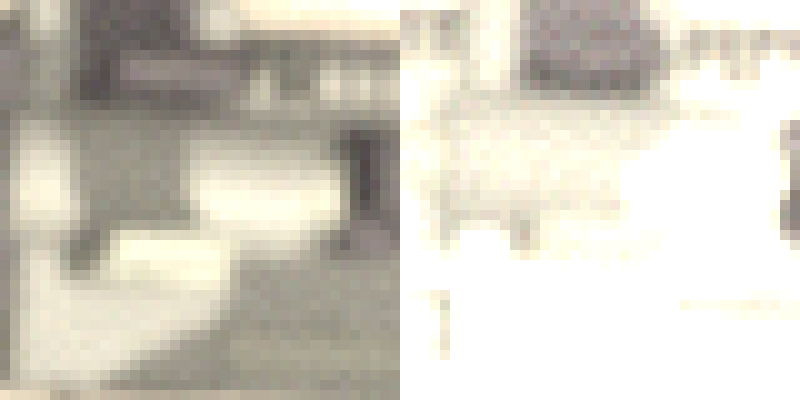

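Run:
```python
from h import *
t=lambda u,v:(280+(u+.5)/7.5-.5,170+(v+.5)/7.5-.5)
print("cap",onz("top",t(172,290),92))
im=cv2.imread("pics/scene14.png")[195:245,250:320]; cv2.imwrite("pics/e14.png",cv2.convertScaleAbs(cv2.resize(im,None,fx=10,fy=10,interpolation=3),alpha=1.6))
cv2.imwrite("pics/full.png",cv2.imread("pics/top14.png")[110:290,200:460].repeat(3,0).repeat(3,1))
```

```text
cap [ 530.43545991 -190.40192494   92.        ]
```

View pics/e14.png

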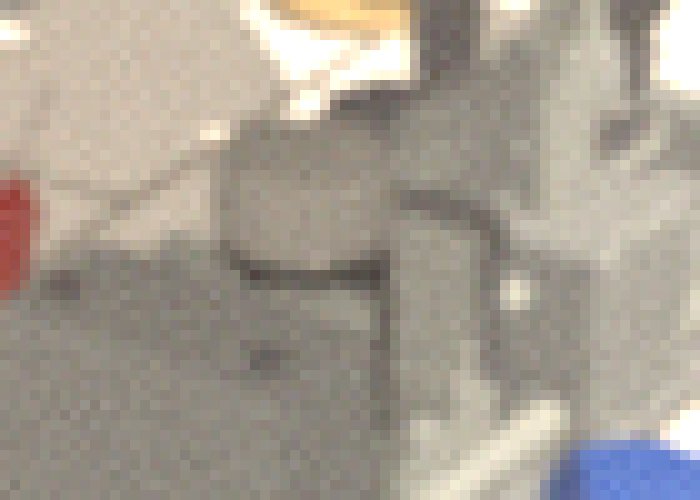

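View pics/full.png

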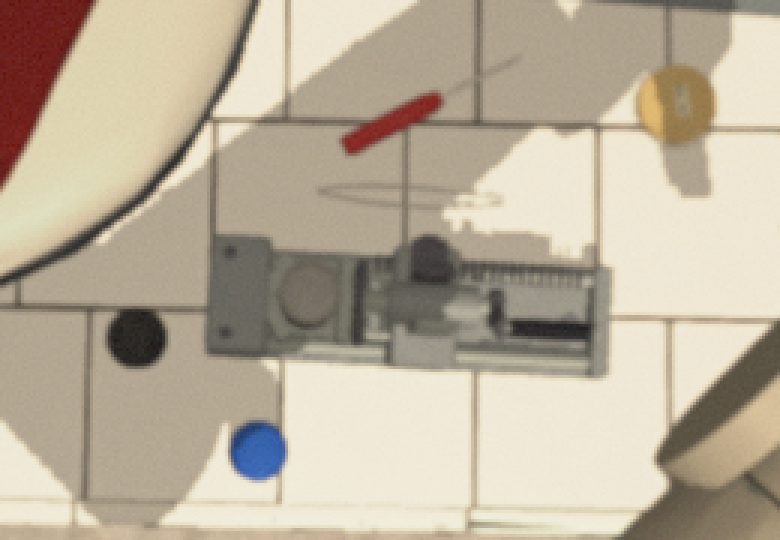

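```bash
python3 rel.py; python3 -c "
from workcell import env
print(env.finish_job())"
```

```text
t 12.28 pos [ 509.5 -457.1  205.5] F [-0.6  0.6 -0.5] open 0.496
turn -0.005 tilt [-0.011 -0.001 -1.   ]
the job is handed in; nothing more can be done
None
```

The tube is clamped in the V of the fixed jaw and the job is handed in at about 12 s. No verdict was reported.

**What I did**
- I squeezed the lever, slid the carriage about 40 mm and let go with the jaw roughly 5 mm short of the tube.
- The lever stayed tilted, with the pawl on a tooth tip. Holding the crank handle, I nudged the carriage about 3 mm further, and the pawl dropped in.
- I turned the crank clockwise about 1.9 turns (roughly 690°), then let go and backed off.

**What the last pictures showed**
- **Tube:** it moved 4.9 mm towards the V and had stopped moving while I was still turning. It looks upright, but I only judged that by eye.
- **Jaw plate:** it is pushed back about 5 to 6 mm on its springs. From the spring figures you gave, that should be about 23 to 25 N. I did not measure the force.
- **Lever:** the gap to the fin is as wide as it was at the start, to about half a pixel (roughly 0.02 rad). That is close to the 0.03 rad limit.
- **Surroundings:** the eyepiece, tweezers and blue look-alike show no visible movement. The gripper is clear, with no contact force.

**Disagreements**
- Before the lever was let go, the two cameras differed by about 3 mm on the gap between jaw and tube. Both values were within the required range.
- My final position for the tube came out about 2 mm past the computed home point, which is within the calibration error.
- The first squeeze was about 4 mm off centre and pushed sideways with 22 N for a moment. I corrected it straight away.

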